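Lay out the flower-making kit on its silhouette cards

TASK

Set out the kit for the flower-making class: stand the pink thread spool, the blue tape roll, the yellow pin box and the red stapler each on the white card that shows its own silhouette, centred on the silhouette and resting flat, with the pin box and the stapler turned to line up lengthwise with theirs (either end first). Leave the green glass bowl and the amber jar where they are.

Things in the scene. Friction and masses are not known exactly. Their poses are not given: they have to be found in the camera images.
- spool_center (a point): Pink thread spool, standing upright, its top pink with a small white hub, to be moved: 40 mm across the flanges, 33 mm across the thread, 50 mm tall, about 60 g. The point is its centre, 25 mm above its underside; z up along its axis. Round: its yaw does not matter.
- tape_mid (a point): Blue roll of craft tape lying flat, to be moved: a ring 56 mm outside, 36 mm inside, 25 mm tall, about 60 g. The point is the centre of the ring, half-way up (12.5 mm above its underside); z up along its axis. Its yaw does not matter.
- pinbox_center (a point): Yellow closed rectangular pin box, to be moved: 66 (x) x 44 (y) x 26 mm tall, about 120 g. The point is its centre, 13 mm above its underside; x runs along its long side, z up.
- stapler_center (a point): Small red stapler with a black base, to be moved: 84 mm long (x) x 26 mm wide (y) at the base, its red body 24 mm wide, 35 mm tall, about 140 g. The point is its centre, 17.5 mm above its underside and midway along its length; x runs along its length, z up. The red body with upright sides spans from 41 mm behind (-x) to 17 mm ahead of the centre, from 6 mm up; ahead of that the nose overhangs the base with a gap beneath.
- spool_card_mark (a point): White foam-board card, 100 (x) x 86 (y) x 4 mm thick, fixed flat on the table, at any yaw up to 0.5 rad either way. The point is the centre of its upper face, 4 mm above the table, z up; the silhouette is printed flat (under 1 mm) and is a plain pink disc, 44 mm across, centred on this point: the place of the thread spool.
- tape_card_mark (a point): White foam-board card, 100 (x) x 86 (y) x 4 mm thick, fixed flat on the table, at any yaw up to 0.5 rad either way. The point is the centre of its upper face, 4 mm above the table, z up; the silhouette is printed flat (under 1 mm) and is a blue ring, 60 mm outside and 34 mm inside, centred on this point: the place of the tape roll.
- pinbox_card_mark (a point): White foam-board card, 100 (x) x 86 (y) x 4 mm thick, fixed flat on the table, at any yaw up to 0.5 rad either way. The point is the centre of its upper face, 4 mm above the table, z up; the silhouette is printed flat (under 1 mm) and is a yellow rectangle, 70 (x) x 48 (y) mm, centred on this point, long side along x: the place of the pin box.
- stapler_card_mark (a point): White foam-board card, 100 (x) x 86 (y) x 4 mm thick, fixed flat on the table, at any yaw up to 0.5 rad either way. The point is the centre of its upper face, 4 mm above the table, z up; the silhouette is printed flat (under 1 mm) and is a long red shape, 91 (x) x 30 (y) mm, with one rounded end (+x), centred within 2 mm of this point, long side along x: the place of the stapler (either way round will do).
- dish: Small green glass bowl, 72 mm across the rim, 22 mm tall, loose; a bystander to be left alone. Origin at the centre of its underside.
- jar: Amber glass button jar with a metal cap, 52 mm across, 62 mm tall, loose; a bystander to be left alone. Origin at the centre of its underside.
Things that resemble listed ones, but are neither listed nor needed, are in the scene too. What is shaped like the part that bears tape_card_mark but purple is not meant.

How it is judged:
At the end, for the whole second after the job is handed in: Each thing rests on its own card (height within 5 mm, tilt under 0.12 rad), its centre within 12 mm of the silhouette's, slower than 20 mm/s; pin box and stapler within 0.21 rad of the silhouette's long direction, either way round (horizontal distance between spool_center and spool_card_mark below 0.012 m and z of spool_center in the frame of spool_card_mark between 0.02 and 0.03 m and angle between each of spool_center, tape_mid, pinbox_center, stapler_center's own z axis and vertical below 0.12 rad and linear speed of each of spool, tape, pinbox, stapler below 0.02 m/s and horizontal distance between tape_mid and tape_card_mark below 0.012 m and z of tape_mid in the frame of tape_card_mark between 0.0075 and 0.0175 m and horizontal distance between pinbox_center and pinbox_card_mark below 0.012 m and z of pinbox_center in the frame of pinbox_card_mark between 0.008 and 0.018 m and angle between the x axis of pinbox_center and the x axis of pinbox_card_mark, either way round below 0.21 rad and horizontal distance between stapler_center and stapler_card_mark below 0.012 m and z of stapler_center in the frame of stapler_card_mark between 0.0125 and 0.0225 m and angle between the x axis of stapler_center and the x axis of stapler_card_mark, either way round below 0.21 rad); the robot touches nothing.
It fails at once if the green glass bowl is pushed more than 20 mm or tipped (distance of dish from where it was at the start of the episode above 0.02 m or angle between dish's own z axis and vertical above 0.4 rad).
It fails at once if the amber jar is pushed more than 20 mm or tipped (distance of jar from where it was at the start of the episode above 0.02 m or angle between jar's own z axis and vertical above 0.4 rad).
It also fails if it takes over 93 s, if anything falls off the work surface, if the arm or the gripper's body presses on something with over 40 N, if the wrist force passes 120 N, or if a joint passes its speed limit or range.

ROBOT

A 6-joint arm with a two-finger parallel gripper is mounted at the origin on the work surface. World frame = base frame: x ahead of the robot, y to its left, z up, the work surface at z = 0. Lengths are in m, angles in rad, forces in N, time in s.
With the tool pointing down it reaches from about 0.275 to 0.825 m from the base axis. Payload 4.9 kg.
Tool frame: the origin (TCP) lies between the finger pads; the fingertips stand 17 mm ahead of it and the grasp point (between the pads) lies 2 mm behind it; z points along the fingers, y is the line along which they close (so a half turn about z gives the same grasp; the last joint's range is limited). The gripper opens to 85 mm and grips with 20 to 120 N. Pads are 22 mm wide; open, the fingers measure 114 mm over their backs; the gripper's body (76 mm by 85 mm) begins 54 mm behind the grasp point. The pads swing forward as they close: fully open they stand 13 mm farther back than shut.
Start: joints at [-1.313, 0.326, -0.193, 1.052, 0, 1.437], TCP at [0.21, -0.508, 0.248] pointing down, gripper open.
Joint ranges: [-2.65, 2.65], [-0.97, 1.79], [-1.3, 1.35], [-1.93, 2.1], [-1.47, 1.37], [-3.14, 3.14]. Speed limits (rad/s): [2.57, 2.57, 3.14, 3.14, 3.14, 3.14].

INTERFACE

Orientations are given as a unit quaternion [x, y, z, w].
In Python, from rig import observe, camera, camera_params, sign_off, boxes_of, outline_of gives the robot as it stands.
- The arm moves only by the tool arm_command, never from a script. Its arguments are lists of equal length, an entry for each row: "travel": the shift along the tool's x, y, z in m, a list of three; "angular": the turn, a rotation vector about the tool's x, y, z in degrees, a list of three. In form: {"travel": [[dx, dy, dz], ...], "angular": [[ax, ay, az], ...]}. A call has 1 to 5 rows; each row shifts and turns the commanded pose from where the row before left it, along the tool's axes as they then stand; what a row does not reach is not made up. A row lasts 1/12 s, in which the tool goes at most 41.7 mm and 7.16 degrees, less where a joint would pass 70% of its speed; a pose out of reach is approached as far as the arm can. A call with a gripper value outside its range is refused whole. "claw" is the opening in per cent of the stroke, from 0 (shut) to 100 (fully open), set as the call begins (left out, the last holds). The fingers move at their own pace and stop on an object; the grip force is fixed at half the most. Time passes only in rows, so rows that do not move let the fingers close. It gives the time, the measured TCP pose, the force, the opening and the grip force at its end, in the units of the state.
- observe(): the state, without advancing time (a new reading comes with each control period).
- camera(name): name is "scene" or "side" or "wrist"; returns (picture, depth): 384x512x3 uint8, blue, green, red; 384x512 float32, m along the optical axis (not along the pixel's ray), 0 where there is no reading.
- camera_params(name): a dict with "mtx" (3x3 intrinsics, pixels), "dist_coeffs" ([k1, k2, p1, p2, k3] as OpenCV has them; the pictures are not rectified), "extrinsics" (4x4, takes a point from world to camera coordinates). Camera axes: x right, y down, z forward; pixel columns grow to the right and rows downward; lengths in m; the calibration is good to about 2 mm. A picture is of the moment at which its call begins: read the wrist's pose just before it. camera_params takes no time and is no camera call; for the wrist camera it gives the pose at the moment of the call.
- sign_off(): hands the job in; it is judged then, once.
Trained networks look in the newest picture that a camera, given by its name, has taken for a name from the list of things; names that differ only in an ending like _2 or _b are one class to them, and where a whole thing is asked for, a point or a joint stands for the part that bears it (a point fixed in the world has none). Each returns a list of dicts, best first, with "score" (0 to 1); they miss things now and then, are a little off and sometimes report something else, mostly with a low value. They report only what shows in the picture. A call takes as long as a camera call. They do not tell look-alikes from the thing itself.
- boxes_of(name, camera): "point" ([column, row] in pixels, amid what is visible of it).
- outline_of(name, camera): "mask" (384x512 bool, what is visible of it) and "point" ([column, row] in pixels, amid what is visible of it).
The state is a dict: "clock": time; "joints": joint angles; "joint_velocities": joint speeds; "joint_efforts": joint torques, N m; "position": TCP position; "tool_rot": TCP orientation; "force": force on the tool from outside, world axes, zero at the start; "wrist_torque": the same for the moment, N m; "grip_width": finger opening in m; "gripper_force": force on a finger pad.
Only numpy, scipy, OpenCV 4.12 (cv2) and the standard library are available. Lean on these libraries where they do the work, as an engineer would, in place of code of your own. Each camera call takes 0.05 s, during which the arm holds its last target. There are 200 camera calls.

## Working session

There is one attempt and no reset: what is moved stays moved. The work goes in short steps, Python scripts to look and compute and a tool call to move; the robot and the scene stay as the last step left them, time stands still between calls to the robot, and variables do not carry over. Pictures are saved under pics/ and viewed, at most 14 in all, crops included, and the job is handed in when it is done.

Besides the shell and the picture viewer there is one more tool, called after "Call:" as name(argument=value, ...) on one line, values as JSON. arm_command: Moves the arm, as the interface text tells. Its arguments: {"type":"object","properties":{"travel":{"type":"array","items":{"type":"array","items":{"type":"number"}}},"angular":{"type":"array","items":{"type":"array","items":{"type":"number"}}},"claw":{"type":"number"}},"required":["travel","angular"]}

```bash
ls; mkdir -p pics; python3 - <<'E'
from rig import *
import cv2
s=observe();print({k:(v if not hasattr(v,'tolist') else v.tolist()) for k,v in s.items()})
ims=[]
for n in("scene","side"):
    p,d=camera(n);cv2.imwrite(f"pics/{n}0.png",p);c=camera_params(n);print(n,c)
E
```

```text
pics
{'clock': 0.0, 'joints': [-1.3131883049513307, 0.326937119549022, -0.19359708849201315, 1.051993559012134, 1.118117408178293e-06, 1.4366085203135281], 'joint_velocities': [-0.000793733506134166, 0.0010053189996809735, -0.0006526651753456687, -0.0001241143349974413, 0.0013419859112258363, 0.0007109012638539759], 'joint_efforts': [0.0012915514162159525, -44.33966875076294, 26.24385952949524, 0.0153443991439417, -6.431705514842179e-05, -2.1745921117144462e-05], 'position': [0.20989083361405664, -0.5077735287206795, 0.24750047805178416], 'tool_rot': [0.9808729208981302, 0.1946472799124179, -5.28317803770334e-05, -0.0008641066313160432], 'force': [-0.029183225389865248, 0.269961268556862, 0.1788996261867416], 'wrist_torque': [-0.01281003079611389, -0.00420465430404308, -0.0030531202025567594], 'gripper_force': 0.0, 'grip_width': 0.08548937372016699}
scene {'mtx': array([[376.08721383,   0.        , 254.17395905],
       [  0.        , 376.08721383, 190.57200993],
       [  0.        ,   0.        ,   1.        ]]), 'dist_coeffs': array([0.00057387, 0.        , 0.        , 0.        ,
[... 182 characters left out ...]
3.40843969e-01],
       [-5.00525330e-01, -1.08445399e-02, -8.65653967e-01,
         1.40614104e+00],
       [ 0.00000000e+00,  0.00000000e+00,  0.00000000e+00,
         1.00000000e+00]])}
side {'mtx': array([[374.53660328,   0.        , 256.36856718],
       [  0.        , 374.53660328, 186.78714355],
       [  0.        ,   0.        ,   1.        ]]), 'dist_coeffs': array([-0.0292684,  0.       ,  0.       ,  0.       ,  0.       ]), 'extrinsics': array([[ 0.75086226, -0.660444  ,  0.0044257 , -0.32018885],
       [-0.3961584 , -0.455736  , -0.79709674,  0.22533589],
       [ 0.52845471,  0.59675658, -0.6038354 ,  1.09729769],
       [ 0.        ,  0.        ,  0.        ,  1.        ]])}
```

View pics/scene0.png

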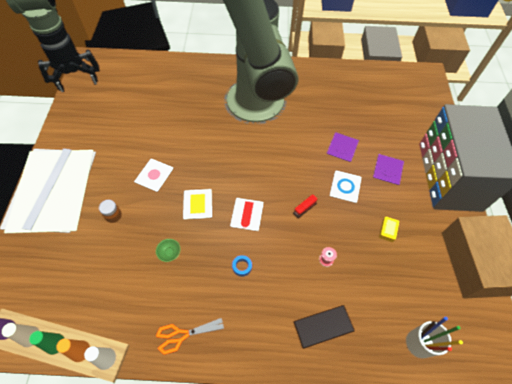

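View pics/side0.png

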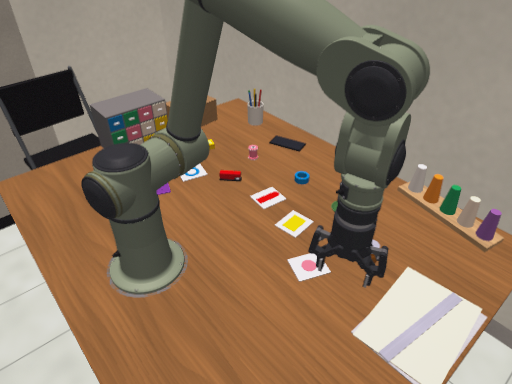

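The scene picture shows all the targets by (column, row):

- **Cards:** spool (154,175), pin box (198,204), stapler (248,213), tape (346,186). The purple squares are decoys.
- **Things to move:** stapler (305,206), pin box (390,229), tape (242,266), spool (328,257).
- **Bystanders:** bowl (168,250), jar (109,210).

The side view agrees.

```bash
cat > h.py <<'E'
from rig import *
import numpy as np, cv2
from scipy.spatial.transform import Rotation as R
def unproj(px,cp,z=None,d=None):
    """pixels -> world, by plane height z or by depth d"""
    px=np.asarray(px,float).reshape(-1,1,2)
    n=cv2.undistortPoints(px,cp["mtx"],cp["dist_coeffs"])[:,0]
    r=np.c_[n,np.ones(len(n))];E=cp["extrinsics"];Rm=E[:3,:3];C=-Rm.T@E[:3,3]
    w=r@Rm
    if d is None: d=(z-C[2])/w[:,2]
    return C+w*np.asarray(d)[:,None]
def rect(P):
    (c,(a,b),t)=cv2.minAreaRect((P[:,:2]*1000).astype(np.float32))
    if b>a:a,b,t=b,a,t+90
    return np.round(c,1),round(a,1),round(b,1),round((t+90)%180-90,1)
def measure(cam,names):
    cp=camera_params(cam);p,d=camera(cam);out={}
    for n,h in names.items():
        for o in outline_of(n,cam)[:3]:
            m=o["mask"]; v,u=np.nonzero(m&(d>0))
            if len(u)<5: continue
            P=unproj(np.c_[u,v],cp,d=d[v,u])
            top=P[abs(P[:,2]-h)<.007]
            Q=unproj(np.c_[u,v],cp,z=h)
            print(n,round(o["score"],2),np.round(o["point"]),len(u),"zmed/max",np.round([np.median(P[:,2])*1e3,P[:,2].max()*1e3]),"| top",len(top),rect(top) if len(top)>4 else None,"| plane",rect(Q))
    return p,d
def plan(xy,z,yaw_deg,s=None):
    """from the state: world shift and tool-frame values to reach xy,z with tool y axis at yaw_deg (mod 180)"""
    s=s or observe();q=R.from_quat(s["tool_rot"]);M=q.as_matrix()
    cur=np.degrees(np.arctan2(M[1,1],M[0,1]))
    dy=(yaw_deg-cur+90)%180-90
    return cur,dy,M.T@(np.r_[xy,z]-s["position"])
N=dict(spool_center=.05,tape_mid=.025,pinbox_center=.026,stapler_center=.035,spool_card_mark=.004,tape_card_mark=.004,pinbox_card_mark=.004,stapler_card_mark=.004,dish=.022,jar=.062)
E
python3 - <<'E'
from h import *
p,d=measure("scene",N)
# silhouettes by colour, around the cards
cp=camera_params("scene");hsv=cv2.cvtColor(p,cv2.COLOR_BGR2HSV)
np.savez("scene0.npz",p=p,d=d)
for n,(u,v) in dict(spool=(154,175),pin=(198,204),stap=(248,213),tape=(346,186)).items():
    m=np.zeros(p.shape[:2],np.uint8);m[v-13:v+14,u-13:u+14]=1
    sat=(hsv[...,1]>90)&(hsv[...,2]>100)&(m>0)
    k,l,st,c=cv2.connectedComponentsWithStats(sat.astype(np.uint8))
    best=min(range(1,k),key=lambda i:np.hypot(*(c[i]-[u,v]))if st[i,4]>20 else 99)
    yy,xx=np.nonzero(l==best);print(n,st[best],rect(unproj(np.c_[xx,yy],cp,z=.004)),unproj([c[best]],cp,z=.004).round(4))
E
```

```text
spool_center 0.63 [328. 254.] 244 zmed/max [48. 53.] | top 161 (array([613.8, 237.2]), 39.0, 38.6, 38.9) | plane (array([622.9, 232.6]), 58.2, 38.8, -27.7)
tape_mid 0.71 [240. 260.] 260 zmed/max [22. 30.] | top 185 (array([648.9,  -5.5]), 55.1, 51.1, 2.9) | plane (array([651. ,  -5.4]), 58.4, 51.1, 3.0)
pinbox_center 0.87 [391. 228.] 345 zmed/max [25. 30.] | top 284 (array([513.9, 428.2]), 64.7, 44.5, -17.9) | plane (array([519.5, 423.4]), 75.8, 48.8, -18.4)
stapler_center 0.85 [307. 206.] 280 zmed/max [31. 39.] | top 176 (array([448.1, 178.9]), 80.0, 23.8, -47.2) | plane (array([457.8, 176. ]), 93.6, 33.7, -44.1)
spool_card_mark 0.98 [158. 174.] 621 zmed/max [2. 9.] | top 618 (array([ 351. , -313.3]), 97.5, 85.2, -19.3) | plane (array([ 351.6, -312.4]), 98.5, 82.1, -21.3)
tape_card_mark 0.97 [343. 187.] 689 zmed/max [ 3. 10.] | top 685 (array([358.8, 315. ]), 104.6, 86.3, -13.5) | plane (array([362.1, 315.1]), 102.4, 87.1, -14.4)
tape_card_mark 0.85 [384. 170.] 697 zmed/max [3. 8.] | top 688 (array([283.2, 462. ]), 110.6, 88.4, -18.0) | plane (array([286.5, 460.3]), 108.4, 87.8, -17
[... 848 characters left out ...]
ay([ 504.9, -411. ]), 46.1, 44.0, -21.9) | plane (array([ 520.4, -398. ]), 84.4, 49.6, 40.4)
jar 0.69 [167. 252.] 406 zmed/max [11. 26.] | top 0 None | plane (array([ 629.7, -209.8]), 63.7, 61.5, -87.0)
jar 0.51 [308. 205.] 250 zmed/max [32. 39.] | top 0 None | plane (array([473.1, 172.9]), 86.2, 31.0, -44.1)
spool [149 170  10   9  44] (array([ 351.5, -314.6]), 31.4, 29.2, -32.7) [[ 0.3509 -0.3141  0.004 ]]
pin [190 194  15  20 277] (array([ 451.1, -159.5]), 66.8, 44.0, 6.5) [[ 0.4515 -0.1588  0.004 ]]
stap [241 201  12  26 213] (array([479. ,  -2.1]), 86.5, 26.4, -6.6) [[ 0.4795 -0.0022  0.004 ]]
tape [337 179  18  15 120] (array([361.9, 312.2]), 55.8, 52.7, -86.8) [[0.3616 0.3118 0.004 ]]
```

```bash
cat >> h.py <<'E'
def go(x,y,z,yaw):
    """prints turn about tool z (deg, both choices and the q6 each ends in), then the shift in the tool axes after that turn"""
    s=observe();M=R.from_quat(s["tool_rot"]).as_matrix();cur=np.degrees(np.arctan2(M[1,1],M[0,1]))
    q=s["joints"];dq1=np.degrees(np.arctan2(y,x)-q[0])
    print("pos",np.round(s["position"],4),"yaw",round(cur,1),"tilt",round(np.degrees(np.arccos(-M[2,2])),2),"t",round(s["clock"],2),"grip",round(s["grip_width"],4))
    for k in(0,1):
        dy=(yaw-cur+90)%180-90; dy-=k*180*np.sign(dy)
        M2=R.from_euler("z",dy,degrees=True).as_matrix()@M
        print(" turn z",round(-dy,1),"q6 end",round(q[5]+np.radians(dq1-dy),2),"shift mm",np.round(M2.T@(np.r_[x,y,z]-s["position"])*1e3,1))
E
python3 -c "
from h import *
go(.448,.179,.15,42.8)"
```

```text
pos [ 0.2101 -0.5083  0.2483] yaw -67.5 tilt 0.0 t 0.65 grip 0.0853
 turn z 69.7 q6 end 4.35 shift mm [-342.6 -641.6   98.3]
 turn z -110.3 q6 end 1.2 shift mm [342.6 641.6  98.3]
```

Call:
arm_command(travel=[[0, 0, 0.02], [0, 0, 0.02]], angular=[[0, 0, 5], [0, 0, 5]], claw=100)

```text
clock: 0.82
position: [0.2104, -0.5095, 0.2091]
tool_rot: [0.994, 0.106, 0.0, 0.002]
force: [0.5, -0.1, -0.9]
grip_width: 0.0853
gripper_force: 0.0
```

```bash
python3 -c "
from h import *
print(observe()['joints'])
go(.448,.179,.15,42.8)"
```

```text
[-1.31313239e+00  3.54908619e-01 -2.55617279e-01  9.56717091e-01
  3.58658296e-06  1.61529038e+00]
pos [ 0.2104 -0.5095  0.2091] yaw -77.8 tilt 0.2 t 0.82 grip 0.0853
 turn z 59.4 q6 end 4.35 shift mm [-343.7 -642.3   56.8]
 turn z -120.6 q6 end 1.2 shift mm [343.7 641.9  61.4]
```

Call:
arm_command(travel=[[0, 0, 0.012], [0, 0, 0.012], [0, 0, 0.012], [0, 0, 0.012], [0, 0, 0.011]], angular=[[0, 0, -7.1], [0, 0, -7.1], [0, 0, -7.1], [0, 0, -7.1], [0, 0, -7.1]])

```text
clock: 1.23
position: [0.21, -0.5082, 0.1486]
tool_rot: [0.912, 0.409, 0.0, -0.0]
force: [1.4, 0.2, 0.3]
grip_width: 0.0851
gripper_force: 0.0
```

Call:
arm_command(travel=[[0, 0, 0], [0, 0, 0], [0, 0, 0], [0, 0, 0], [0, 0, 0]], angular=[[0, 0, -7.1], [0, 0, -7.1], [0, 0, -7.1], [0, 0, -7.1], [0, 0, -7.1]])

```text
clock: 1.65
position: [0.2101, -0.5084, 0.1493]
tool_rot: [0.744, 0.668, 0.0, 0.0]
force: [-0.3, 0.2, -0.4]
grip_width: 0.0849
gripper_force: 0.0
```

Call:
arm_command(travel=[[0, 0, 0], [0.025, 0.025, 0], [0.025, 0.025, 0], [0.025, 0.025, 0], [0.025, 0.025, 0]], angular=[[0, 0, -7], [0, 0, 0], [0, 0, 0], [0, 0, 0], [0, 0, 0]])

```text
clock: 2.07
position: [0.31, -0.4066, 0.1494]
tool_rot: [0.705, 0.709, 0.0, 0.0]
force: [0.9, 0.0, 0.3]
grip_width: 0.0853
gripper_force: 0.0
```

```bash
python3 -c "
from h import *
go(.649,-.0055,.15,0)"
```

```text
pos [ 0.31   -0.4066  0.1494] yaw 0.4 tilt 0.02 t 2.07 grip 0.0853
 turn z 0.4 q6 end 1.56 shift mm [401.1 339.   -0.6]
 turn z -179.6 q6 end -1.58 shift mm [-401.1 -339.    -0.6]
```

Call:
arm_command(travel=[[0.0285, 0.024, 0], [0.0285, 0.024, 0], [0.0285, 0.024, 0], [0.0285, 0.024, 0], [0.0285, 0.024, 0]], angular=[[0, 0, 0.4], [0, 0, 0], [0, 0, 0], [0, 0, 0], [0, 0, 0]])

```text
clock: 2.48
position: [0.43, -0.2634, 0.1495]
tool_rot: [0.707, 0.707, 0.0, 0.0]
force: [0.4, -1.2, -0.3]
grip_width: 0.0852
gripper_force: 0.0
```

Call:
arm_command(travel=[[0.0285, 0.024, 0], [0.0285, 0.024, 0], [0.0285, 0.024, 0], [0.0285, 0.024, 0], [0.0285, 0.024, 0]], angular=[[0, 0, 0], [0, 0, 0], [0, 0, 0], [0, 0, 0], [0, 0, 0]])

```text
clock: 2.9
position: [0.5499, -0.1206, 0.1495]
tool_rot: [0.707, 0.707, 0.0, 0.0]
force: [0.6, -1.5, -0.8]
grip_width: 0.085
gripper_force: 0.0
```

Call:
arm_command(travel=[[0.0285, 0.024, 0], [0.0285, 0.024, 0], [0.0285, 0.024, 0], [0.03, 0.027, 0], [0, 0, 0]], angular=[[0, 0, 0], [0, 0, 0], [0, 0, 0], [0, 0, 0], [0, 0, 0]])

```text
clock: 3.32
position: [0.6518, -0.0011, 0.1492]
tool_rot: [0.705, 0.71, 0.002, 0.001]
force: [-1.9, -0.5, 1.0]
grip_width: 0.0854
gripper_force: 0.0
```

```bash
python3 -c "
from h import *
p,d=measure('wrist',dict(tape_mid=.025,stapler_card_mark=.004))
cv2.imwrite('pics/w1.png',p)
go(.649,-.0055,.02,0)"
```

```text
tape_mid 0.84 [259. 207.] 3128 zmed/max [24. 27.] | top 2513 (array([649.2,  -5.7]), 55.0, 54.1, -39.7) | plane (array([649.4,  -4. ]), 56.9, 55.1, 63.1)
stapler_card_mark 0.77 [ 52. 181.] 10492 zmed/max [4. 7.] | top 10492 (array([485.2,  -2.9]), 87.6, 86.1, -6.8) | plane (array([485.7,  -2.5]), 87.9, 85.8, -6.7)
pos [ 0.6474 -0.0062  0.1488] yaw 0.1 tilt 0.06 t 3.47 grip 0.0855
 turn z 0.1 q6 end 1.56 shift mm [  0.8   1.8 128.8]
 turn z -179.9 q6 end -1.58 shift mm [ -0.7  -1.5 128.8]
```

View pics/w1.png

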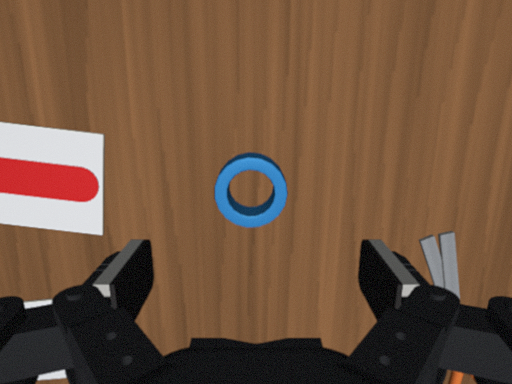

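The wrist view shows the tape ring at (251,190), midway between the fingers. It measures (0.649, -0.006), which matches the scene camera. Descending and gripping.

Call:
arm_command(travel=[[0.0, 0.0015, 0.035], [0, 0, 0.035], [0, 0, 0.035], [0, 0, 0.024], [0, 0, 0]], angular=[[0, 0, 0], [0, 0, 0], [0, 0, 0], [0, 0, 0], [0, 0, 0]])

```text
clock: 3.88
position: [0.6437, -0.0077, 0.0148]
tool_rot: [0.708, 0.707, -0.003, -0.004]
force: [-0.8, 0.7, 0.0]
grip_width: 0.0849
gripper_force: 0.0
```

Call:
arm_command(travel=[[0, 0, 0], [0, 0, 0], [0, 0, 0], [0, 0, 0], [0, 0, 0]], angular=[[0, 0, 0], [0, 0, 0], [0, 0, 0], [0, 0, 0], [0, 0, 0]], claw=40)

```text
clock: 4.3
position: [0.6512, -0.0074, 0.0235]
tool_rot: [0.707, 0.707, 0.001, 0.002]
force: [-1.2, -2.1, 7.3]
grip_width: 0.0546
gripper_force: 63.5
```

```bash
python3 -c "
from h import *
print(observe()['gripper_force'])
go(.3616,.312,.15,0)"
```

```text
63.461351953446865
pos [ 0.6512 -0.0074  0.0235] yaw 0.0 tilt 0.27 t 4.3 grip 0.0546
 turn z 0.0 q6 end 2.28 shift mm [ 319.2 -289.  -128.3]
 turn z -180.0 q6 end -0.86 shift mm [-319.6  290.1 -124.7]
```

Call:
arm_command(travel=[[0, 0, -0.015], [0, 0, -0.03], [0, 0, -0.03], [0, 0, -0.03], [0, 0, -0.015]], angular=[[0, 0, 0], [0, 0, 0], [0, 0, 0], [0, 0, 0], [0, 0, 0]])

```text
clock: 4.72
position: [0.6517, -0.0069, 0.1461]
tool_rot: [0.707, 0.707, 0.002, 0.003]
force: [1.3, 0.3, 0.2]
grip_width: 0.0543
gripper_force: 63.5
```

Call:
arm_command(travel=[[0.02, -0.018, 0], [0.026, -0.0236, 0], [0.026, -0.0236, 0], [0.026, -0.0236, 0], [0.026, -0.0236, 0]], angular=[[0, 0, 0], [0, 0, 0], [0, 0, 0], [0, 0, 0], [0, 0, 0]])

```text
clock: 5.13
position: [0.5362, 0.1183, 0.1419]
tool_rot: [0.707, 0.707, 0.001, 0.001]
force: [0.0, 0.9, -1.1]
grip_width: 0.0541
gripper_force: 63.5
```

Call:
arm_command(travel=[[0.026, -0.0236, 0], [0.026, -0.0236, 0], [0.026, -0.0236, 0], [0.026, -0.0236, 0], [0.026, -0.0236, 0]], angular=[[0, 0, 0], [0, 0, 0], [0, 0, 0], [0, 0, 0], [0, 0, 0]])

```text
clock: 5.55
position: [0.4181, 0.2485, 0.1419]
tool_rot: [0.707, 0.707, 0.002, 0.001]
force: [-0.0, 0.5, -0.3]
grip_width: 0.0543
gripper_force: 63.5
```

Call:
arm_command(travel=[[0.026, -0.0236, 0], [0.02, -0.018, 0], [0.015, -0.013, 0], [0, 0, 0], [0, 0, 0]], angular=[[0, 0, 0], [0, 0, 0], [0, 0, 0], [0, 0, 0], [0, 0, 0]])

```text
clock: 5.97
position: [0.364, 0.3091, 0.1415]
tool_rot: [0.706, 0.708, 0.001, 0.0]
force: [0.7, 0.2, -0.3]
grip_width: 0.0549
gripper_force: 63.5
```

```bash
python3 -c "
from h import *
p,d=measure('wrist',dict(tape_mid=.15,tape_card_mark=.004))
cv2.imwrite('pics/w2.png',p)
go(.3616,.312,.026,0)"
```

```text
tape_mid 0.77 [256. 278.] 11876 zmed/max [142. 145.] | top 2664 (array([364.6, 310.7]), 54.1, 53.7, -24.9) | plane (array([364.4, 317.1]), 56.8, 51.0, -89.9)
tape_card_mark 0.97 [151.  15.] 4487 zmed/max [4. 7.] | top 4487 (array([278.1, 423.1]), 103.5, 33.1, -0.3) | plane (array([278.1, 422.9]), 103.3, 32.8, -0.2)
tape_card_mark 0.95 [244. 164.] 9986 zmed/max [  4. 122.] | top 9967 (array([360. , 312.7]), 102.2, 86.1, -13.7) | plane (array([359.9, 313.1]), 100.5, 86.0, -13.8)
pos [0.365  0.3078 0.1409] yaw -0.0 tilt 0.09 t 6.12 grip 0.0546
 turn z -0.0 q6 end 2.28 shift mm [  4.1  -3.6 114.9]
 turn z 180.0 q6 end 5.42 shift mm [ -4.2   3.2 114.9]
```

View pics/w2.png

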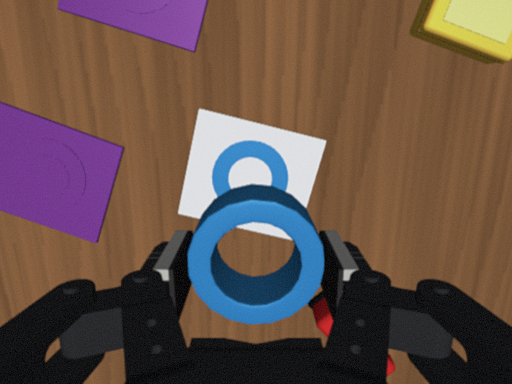

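The tape is held at (256,250) and its blue ring is on the white card at (250,175), clear of the purple decoys. Lowering.

Call:
arm_command(travel=[[0.003, -0.004, 0.025], [0, 0, 0.03], [0, 0, 0.03], [0, 0, 0.015], [0, 0, 0.01]], angular=[[0, 0, 0], [0, 0, 0], [0, 0, 0], [0, 0, 0], [0, 0, 0]])

```text
clock: 6.53
position: [0.3597, 0.3096, 0.0284]
tool_rot: [0.708, 0.707, -0.001, -0.0]
force: [-0.8, -0.4, 0.1]
grip_width: 0.0539
gripper_force: 63.5
```

Call:
arm_command(travel=[[0, 0, 0.004], [0, 0, 0], [0, 0, 0], [0, 0, 0]], angular=[[0, 0, 0], [0, 0, 0], [0, 0, 0], [0, 0, 0]])

```text
clock: 6.87
position: [0.3598, 0.3097, 0.0274]
tool_rot: [0.707, 0.707, -0.001, 0.0]
force: [-5.2, -4.5, 12.0]
grip_width: 0.0543
gripper_force: 64.6
```

Call:
arm_command(travel=[[0, 0, 0], [0, 0, 0], [0, 0, 0], [0, 0, 0], [0, 0, -0.01]], angular=[[0, 0, 0], [0, 0, 0], [0, 0, 0], [0, 0, 0], [0, 0, 0]], claw=100)

```text
clock: 7.28
position: [0.3592, 0.3105, 0.0354]
tool_rot: [0.707, 0.707, -0.001, -0.0]
force: [0.3, -0.7, 0.2]
grip_width: 0.0855
gripper_force: 0.0
```

Call:
arm_command(travel=[[0, 0, -0.03], [0, 0, -0.035], [0, 0, -0.03], [0, 0, -0.02], [0, 0, 0]], angular=[[0, 0, 0], [0, 0, 0], [0, 0, 0], [0, 0, 0], [0, 0, 0]])

```text
clock: 7.7
position: [0.3625, 0.3129, 0.1563]
tool_rot: [0.707, 0.707, 0.004, 0.001]
force: [1.2, 0.2, -0.1]
grip_width: 0.0851
gripper_force: 0.0
```

```bash
python3 -c "
from h import *
measure('wrist',dict(tape_mid=.029,tape_card_mark=.004))
go(.514,.428,.15,72.1)
go(.448,.179,.15,42.8)
go(.614,.237,.15,0)"
```

```text
tape_mid 0.68 [254. 201.] 3097 zmed/max [28. 31.] | top 2503 (array([360.4, 311.8]), 55.0, 54.9, 40.1) | plane (array([360.3, 313.4]), 57.9, 54.8, -90.0)
tape_card_mark 0.86 [250. 175.] 9165 zmed/max [ 4. 29.] | top 9146 (array([359.7, 311.7]), 101.9, 88.3, -13.8) | plane (array([359.8, 312.8]), 100.4, 86.7, -13.7)
tape_card_mark 0.69 [461.  28.] 6168 zmed/max [26. 29.] | top 391 (array([517.3, 423.7]), 87.3, 50.8, 1.9) | plane (array([518. , 430.8]), 79.1, 52.6, -17.0)
tape_card_mark 0.68 [ 61. 175.] 11846 zmed/max [4. 7.] | top 11846 (array([199.1, 313.6]), 103.9, 88.1, -20.7) | plane (array([201.4, 314.3]), 101.9, 86.8, -21.1)
pos [0.3597 0.311  0.1513] yaw 0.1 tilt 0.01 t 7.85 grip 0.0858
 turn z -72.0 q6 end 1.01 shift mm [-110.9  158.7    1.3]
 turn z 108.0 q6 end 4.15 shift mm [ 110.9 -158.7    1.3]
pos [0.3597 0.311  0.1513] yaw 0.1 tilt 0.01 t 7.85 grip 0.0858
 turn z -42.7 q6 end 1.2 shift mm [-156.9  -25.     1.3]
 turn z 137.3 q6 end 4.35 shift mm [156.9  25.    1.3]
pos [0.3597 0.311  0.1513] yaw 0.1 tilt 0.01 t 7.85 grip 0.0858
 turn z 0.1 q6 end 1.94 shift mm [-74.  254.3   1.3]
 turn z -179.9 q6 end -1.2 shift mm [  74.  -254.3    1.2]
```

Call:
arm_command(travel=[[0, 0, 0], [0, 0, 0], [0, 0, 0], [0, 0, 0], [0, 0, 0]], angular=[[0, 0, -7.1], [0, 0, -7.1], [0, 0, -7.1], [0, 0, -7.1], [0, 0, -7.1]])

```text
clock: 8.27
position: [0.3588, 0.3104, 0.1496]
tool_rot: [0.455, 0.891, -0.002, -0.001]
force: [0.4, -0.3, 0.7]
grip_width: 0.0852
gripper_force: 0.0
```

Call:
arm_command(travel=[[0, 0, 0], [0, 0, 0], [0, 0, 0], [0, 0, 0], [0, 0, 0]], angular=[[0, 0, -7.1], [0, 0, -7.1], [0, 0, -7.1], [0, 0, -7.1], [0, 0, -7.1]])

```text
clock: 8.68
position: [0.3588, 0.3104, 0.1496]
tool_rot: [0.162, 0.987, -0.001, -0.001]
force: [-0.4, 1.2, -0.9]
grip_width: 0.0853
gripper_force: 0.0
```

Call:
arm_command(travel=[[-0.02, 0.0285, 0], [-0.02, 0.0285, 0], [-0.02, 0.0285, 0], [-0.02, 0.0285, 0], [-0.015, 0.022, 0]], angular=[[0, 0, -1], [0, 0, 0], [0, 0, 0], [0, 0, 0], [0, 0, 0]])

```text
clock: 9.1
position: [0.4937, 0.4115, 0.149]
tool_rot: [0.156, 0.988, -0.001, -0.001]
force: [0.4, -0.0, 0.2]
grip_width: 0.0851
gripper_force: 0.0
```

Call:
arm_command(travel=[[-0.01, 0.014, 0], [-0.006, 0.008, 0], [0, 0, 0], [0, 0, 0]], angular=[[0, 0, 0], [0, 0, 0], [0, 0, 0], [0, 0, 0]])

```text
clock: 9.43
position: [0.5136, 0.4261, 0.149]
tool_rot: [0.156, 0.988, -0.001, -0.001]
force: [-0.2, -0.5, 0.4]
grip_width: 0.0854
gripper_force: 0.0
```

```bash
python3 -c "
from h import *
measure('wrist',dict(pinbox_center=.026))
go(.514,.428,.02,72.1)"
```

```text
pinbox_center 0.7 [257. 178.] 5146 zmed/max [26. 28.] | top 5009 (array([510.7, 429. ]), 66.3, 44.1, -17.8) | plane (array([509. , 429.5]), 67.1, 43.4, -17.8)
pos [0.5133 0.4259 0.15  ] yaw 72.0 tilt 0.17 t 9.53 grip 0.0854
 turn z -0.1 q6 end 1.01 shift mm [ -0.3   2.5 130. ]
 turn z 179.9 q6 end 4.15 shift mm [ -0.2  -1.9 130. ]
```

Call:
arm_command(travel=[[0.002, 0.0025, 0.03], [0, 0, 0.035], [0, 0, 0.035], [0, 0, 0.02], [0, 0, 0.01]], angular=[[0, 0, 0], [0, 0, 0], [0, 0, 0], [0, 0, 0], [0, 0, 0]])

```text
clock: 9.95
position: [0.5103, 0.4277, 0.0177]
tool_rot: [0.156, 0.988, -0.002, -0.002]
force: [0.4, -0.6, 0.3]
grip_width: 0.0853
gripper_force: 0.0
```

Call:
arm_command(travel=[[0, 0, 0], [0, 0, 0], [0, 0, 0], [0, 0, 0], [0, 0, 0]], angular=[[0, 0, 0], [0, 0, 0], [0, 0, 0], [0, 0, 0], [0, 0, 0]], claw=25)

```text
clock: 10.37
position: [0.515, 0.4308, 0.0239]
tool_rot: [0.156, 0.988, 0.001, 0.002]
force: [-0.2, 0.5, 5.7]
grip_width: 0.0427
gripper_force: 63.8
```

Call:
arm_command(travel=[[0, 0, -0.005], [0, 0, -0.025], [0, 0, -0.035], [0, 0, -0.035], [0, 0, -0.03]], angular=[[0, 0, 0], [0, 0, -6], [0, 0, -6], [0, 0, -6], [0, 0, -6.4]])

```text
clock: 10.78
position: [0.5136, 0.4299, 0.154]
tool_rot: [-0.059, 0.998, 0.0, 0.001]
force: [0.8, 0.8, -0.8]
grip_width: 0.0426
gripper_force: 62.9
```

```bash
python3 -c "
from h import *
go(.4513,-.159,.15,96.5)"
```

```text
pos [0.5136 0.4299 0.154 ] yaw 96.8 tilt 0.07 t 10.78 grip 0.0426
 turn z 0.3 q6 end -0.45 shift mm [ 128.5 -578.1    3.5]
 turn z -179.7 q6 end -3.59 shift mm [-128.5  578.1    4.6]
```

Call:
arm_command(travel=[[0.0076, -0.0342, 0], [0.0076, -0.0342, 0], [0.0076, -0.0342, 0], [0.0076, -0.0342, 0], [0.0076, -0.0342, 0]], angular=[[0, 0, 0.3], [0, 0, 0], [0, 0, 0], [0, 0, 0], [0, 0, 0]])

```text
clock: 11.2
position: [0.4937, 0.2543, 0.152]
tool_rot: [-0.054, 0.999, 0.0, 0.0]
force: [-0.4, -0.3, -1.1]
grip_width: 0.0425
gripper_force: 63.0
```

Call:
arm_command(travel=[[0.0076, -0.0342, 0], [0.0076, -0.0342, 0], [0.0076, -0.0342, 0], [0.0076, -0.0342, 0], [0.0076, -0.0342, 0]], angular=[[0, 0, 0], [0, 0, 0], [0, 0, 0], [0, 0, 0], [0, 0, 0]])

```text
clock: 11.62
position: [0.4743, 0.0801, 0.152]
tool_rot: [-0.054, 0.999, 0.0, 0.001]
force: [1.1, 0.0, -1.1]
grip_width: 0.0425
gripper_force: 63.0
```

Call:
arm_command(travel=[[0.0076, -0.0342, 0], [0.0076, -0.0342, 0], [0.0076, -0.0342, 0], [0.0076, -0.0342, 0], [0.0076, -0.0342, 0]], angular=[[0, 0, 0], [0, 0, 0], [0, 0, 0], [0, 0, 0], [0, 0, 0]])

```text
clock: 12.03
position: [0.4549, -0.0941, 0.1521]
tool_rot: [-0.054, 0.999, -0.0, 0.001]
force: [0.6, -0.4, -1.8]
grip_width: 0.0427
gripper_force: 63.0
```

Call:
arm_command(travel=[[0.0076, -0.0342, 0], [0.0046, -0.0206, 0], [0.0023, -0.0103, 0], [0, 0, 0], [0, 0, 0]], angular=[[0, 0, 0], [0, 0, 0], [0, 0, 0], [0, 0, 0], [0, 0, 0]])

```text
clock: 12.45
position: [0.4477, -0.1585, 0.1515]
tool_rot: [-0.053, 0.999, 0.0, 0.0]
force: [0.9, 0.3, -2.0]
grip_width: 0.0424
gripper_force: 63.0
```

```bash
python3 -c "
from h import *
p,d=measure('wrist',dict(pinbox_center=.155,pinbox_card_mark=.004))
cv2.imwrite('pics/w3.png',p)
go(.4513,-.159,.026,96.5)"
```

```text
pinbox_center 0.89 [254. 244.] 17605 zmed/max [154. 156.] | top 16553 (array([ 445.2, -158. ]), 67.0, 44.2, 6.0) | plane (array([ 441.4, -158.2]), 69.2, 42.8, 6.1)
pinbox_card_mark 0.74 [251. 142.] 5163 zmed/max [4. 7.] | top 5163 (array([ 421.5, -162.7]), 86.0, 42.4, -83.0) | plane (array([ 421.3, -162.7]), 85.6, 42.3, -83.0)
pos [ 0.4477 -0.1574  0.1513] yaw 96.3 tilt 0.04 t 12.6 grip 0.0426
 turn z -0.2 q6 end -0.45 shift mm [ -3.4  -2.1 125.3]
 turn z 179.8 q6 end 2.69 shift mm [  3.3   1.9 125.3]
```

View pics/w3.png

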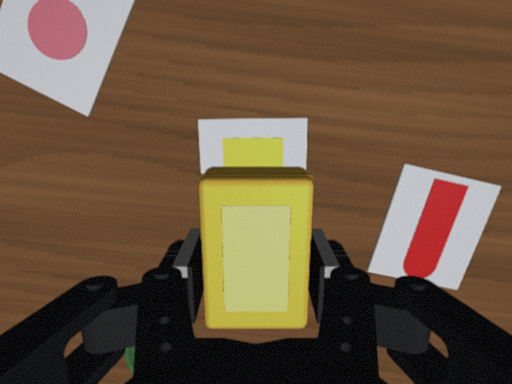

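The pin box is held straight at (256,247), with its card and silhouette behind it at (253,150). It needs about 6 mm more outward, then down.

Call:
arm_command(travel=[[-0.006, -0.0015, 0.03], [0, 0, 0.035], [0, 0, 0.03], [0, 0, 0.015], [0, 0, 0.01]], angular=[[0, 0, 0], [0, 0, 0], [0, 0, 0], [0, 0, 0], [0, 0, 0]])

```text
clock: 13.02
position: [0.4526, -0.1576, 0.0292]
tool_rot: [-0.055, 0.999, 0.001, -0.002]
force: [-0.2, 0.4, -0.6]
grip_width: 0.0426
gripper_force: 62.9
```

Call:
arm_command(travel=[[0, 0, 0.004], [0, 0, 0], [0, 0, 0], [0, 0, 0]], angular=[[0, 0, 0], [0, 0, 0], [0, 0, 0], [0, 0, 0]])

```text
clock: 13.35
position: [0.4549, -0.1594, 0.028]
tool_rot: [-0.054, 0.999, -0.0, 0.001]
force: [-0.0, 0.1, -0.8]
grip_width: 0.0424
gripper_force: 63.0
```

Call:
arm_command(travel=[[0, 0, 0], [0, 0, 0], [0, 0, 0], [0, 0, 0], [0, 0, -0.01]], angular=[[0, 0, 0], [0, 0, 0], [0, 0, 0], [0, 0, 0], [0, 0, 0]], claw=100)

```text
clock: 13.77
position: [0.4528, -0.1591, 0.0364]
tool_rot: [-0.054, 0.999, 0.001, -0.001]
force: [-0.6, -0.4, 0.3]
grip_width: 0.0857
gripper_force: 0.0
```

Call:
arm_command(travel=[[0, 0, -0.03], [0, 0, -0.035], [0, 0, -0.03], [0, 0, -0.02], [0, 0, 0]], angular=[[0, 0, 3], [0, 0, 6], [0, 0, 6], [0, 0, 0], [0, 0, 0]])

```text
clock: 14.18
position: [0.4566, -0.1611, 0.1573]
tool_rot: [0.077, 0.997, -0.002, 0.004]
force: [0.1, -0.2, 0.5]
grip_width: 0.0854
gripper_force: 0.0
```

```bash
python3 -c "
from h import *
measure('wrist',dict(pinbox_center=.03,pinbox_card_mark=.004))
go(.448,.179,.15,42.8)"
```

```text
pinbox_center 0.88 [252. 171.] 4969 zmed/max [30. 33.] | top 4841 (array([ 451.9, -159. ]), 66.2, 44.3, 6.0) | plane (array([ 450.4, -159.2]), 67.5, 44.6, 5.8)
pinbox_card_mark 0.57 [250. 130.] 7120 zmed/max [ 4. 23.] | top 7119 (array([ 450.7, -159.5]), 100.9, 87.0, 6.7) | plane (array([ 450. , -159.2]), 99.8, 85.9, 6.8)
pos [ 0.4537 -0.1596  0.1523] yaw 81.2 tilt 0.01 t 14.33 grip 0.0852
 turn z 38.4 q6 end 1.2 shift mm [252.3 225.9   2.3]
 turn z -141.6 q6 end -1.94 shift mm [-252.3 -225.9    2.3]
```

Call:
arm_command(travel=[[0, 0, 0], [0, 0, 0], [0, 0, 0], [0, 0, 0], [0, 0, 0]], angular=[[0, 0, 6.4], [0, 0, 6.4], [0, 0, 6.4], [0, 0, 6.4], [0, 0, 6.4]])

```text
clock: 14.75
position: [0.4527, -0.159, 0.1506]
tool_rot: [0.352, 0.936, 0.0, -0.002]
force: [0.2, 0.1, -0.6]
grip_width: 0.0853
gripper_force: 0.0
```

Call:
arm_command(travel=[[0, 0, 0], [0.028, 0.025, 0], [0.028, 0.025, 0], [0.028, 0.025, 0], [0.028, 0.025, 0]], angular=[[0, 0, 6.4], [0, 0, 0], [0, 0, 0], [0, 0, 0], [0, 0, 0]])

```text
clock: 15.17
position: [0.4497, -0.008, 0.1507]
tool_rot: [0.401, 0.916, -0.0, -0.002]
force: [1.1, 0.0, 0.3]
grip_width: 0.0854
gripper_force: 0.0
```

Call:
arm_command(travel=[[0.028, 0.025, 0], [0.028, 0.025, 0], [0.028, 0.025, 0], [0.028, 0.025, 0], [0.017, 0.015, 0]], angular=[[0, 0, 0], [0, 0, 0], [0, 0, 0], [0, 0, 0], [0, 0, 0]])

```text
clock: 15.58
position: [0.4465, 0.1661, 0.1508]
tool_rot: [0.4, 0.917, -0.0, -0.001]
force: [-0.4, -0.3, -0.9]
grip_width: 0.0852
gripper_force: 0.0
```

Call:
arm_command(travel=[[0.008, 0.007, 0], [0.003, 0.004, 0], [0, 0, 0], [0, 0, 0]], angular=[[0, 0, 0], [0, 0, 0], [0, 0, 0], [0, 0, 0]])

```text
clock: 15.92
position: [0.4485, 0.1778, 0.1516]
tool_rot: [0.401, 0.916, -0.001, -0.0]
force: [-0.6, -0.1, 0.2]
grip_width: 0.0856
gripper_force: 0.0
```

```bash
python3 -c "
from h import *
p,d=measure('wrist',dict(stapler_center=.032))
cv2.imwrite('pics/w4.png',p)
go(.448,.179,.024,42.8)"
```

```text
stapler_center 0.57 [253. 178.] 3611 zmed/max [34. 37.] | top 3353 (array([446.6, 178.3]), 79.7, 23.7, -46.7) | plane (array([445.3, 179.7]), 84.6, 24.9, -46.7)
pos [0.4488 0.1775 0.152 ] yaw 42.6 tilt 0.05 t 16.02 grip 0.0855
 turn z -0.2 q6 end 1.2 shift mm [  1.6   0.5 128. ]
 turn z 179.8 q6 end 4.35 shift mm [ -1.7  -0.3 128. ]
```

View pics/w4.png

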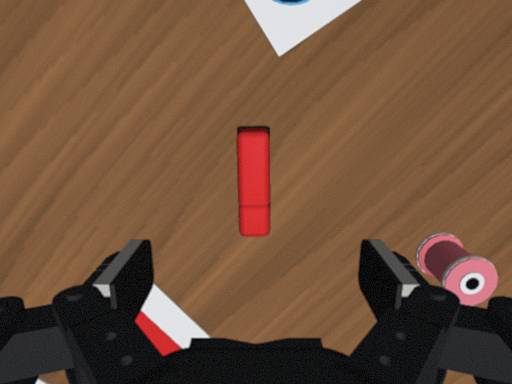

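The stapler is at (254,181), lined up with the gripper, with its nose toward the image bottom. The spool is at (460,270). Descending to grip.

Call:
arm_command(travel=[[0.001, -0.001, 0.03], [0, 0, 0.035], [0, 0, 0.035], [0, 0, 0.018], [0, 0, 0.01]], angular=[[0, 0, 0], [0, 0, 0], [0, 0, 0], [0, 0, 0], [0, 0, 0]])

```text
clock: 16.43
position: [0.4457, 0.1771, 0.0219]
tool_rot: [0.402, 0.916, -0.001, -0.002]
force: [-0.0, -0.3, -0.1]
grip_width: 0.0854
gripper_force: 0.0
```

Call:
arm_command(travel=[[0, 0, 0], [0, 0, 0], [0, 0, 0], [0, 0, 0], [0, 0, 0]], angular=[[0, 0, 0], [0, 0, 0], [0, 0, 0], [0, 0, 0], [0, 0, 0]], claw=10)

```text
clock: 16.85
position: [0.4484, 0.1789, 0.0255]
tool_rot: [0.401, 0.916, 0.001, 0.001]
force: [-1.2, -3.1, 1.9]
grip_width: 0.0256
gripper_force: 0.8
```

Call:
arm_command(travel=[[0, 0, 0], [0, 0, -0.025], [0, 0, -0.035], [0, 0, -0.035], [0, 0, -0.03]], angular=[[0, 0, 0], [0, 0, -6.8], [0, 0, -6.8], [0, 0, -6.8], [0, 0, -6.8]])

```text
clock: 17.27
position: [0.4475, 0.179, 0.1518]
tool_rot: [0.171, 0.985, 0.0, 0.001]
force: [0.3, 0.6, -2.4]
grip_width: 0.0232
gripper_force: 59.3
```

Call:
arm_command(travel=[[0, 0, 0], [0, 0, 0]], angular=[[0, 0, -6.8], [0, 0, -6.8]])

```text
clock: 17.43
position: [0.4493, 0.1794, 0.1523]
tool_rot: [0.053, 0.999, 0.001, 0.003]
force: [0.3, 0.9, -2.4]
grip_width: 0.0229
gripper_force: 59.3
```

```bash
python3 -c "
from h import *
go(.4795,-.002,.15,83.3)"
```

```text
pos [0.4493 0.1794 0.1523] yaw 83.9 tilt 0.35 t 17.43 grip 0.0229
 turn z 0.6 q6 end 0.11 shift mm [ -51.2 -176.7    2.3]
 turn z -179.4 q6 end -3.03 shift mm [ 51.2 176.7   2.4]
```

Call:
arm_command(travel=[[-0.008, -0.028, 0], [-0.008, -0.028, 0], [-0.008, -0.028, 0], [-0.008, -0.028, 0], [-0.008, -0.028, 0]], angular=[[0, 0, 0.3], [0, 0, 0], [0, 0, 0], [0, 0, 0], [0, 0, 0]])

```text
clock: 17.85
position: [0.4709, 0.034, 0.1499]
tool_rot: [0.059, 0.998, 0.0, 0.001]
force: [0.2, -0.6, -0.8]
grip_width: 0.0231
gripper_force: 59.5
```

Call:
arm_command(travel=[[-0.006, -0.02, 0], [-0.003, -0.011, 0], [-0.002, -0.006, 0], [0, 0, 0], [0, 0, 0]], angular=[[0, 0, 0], [0, 0, 0], [0, 0, 0], [0, 0, 0], [0, 0, 0]])

```text
clock: 18.27
position: [0.4772, -0.0022, 0.1493]
tool_rot: [0.059, 0.998, 0.0, -0.0]
force: [-0.4, 1.0, -2.1]
grip_width: 0.0228
gripper_force: 59.5
```

```bash
python3 -c "
from h import *
p,d=measure('wrist',dict(stapler_center=.163,stapler_card_mark=.004))
cv2.imwrite('pics/w5.png',p)
go(.4795,-.002,.029,83.3)"
```

```text
stapler_center 0.87 [254. 244.] 11403 zmed/max [158. 208.] | top 9528 (array([473.2,  -0.9]), 70.2, 22.8, -7.0) | plane (array([ 4.675e+02, -3.000e-01]), 73.9, 22.6, -7.1)
stapler_card_mark 0.9 [252. 151.] 7484 zmed/max [  4. 155.] | top 7395 (array([477.4,  -1.9]), 99.9, 88.3, -6.7) | plane (array([477.1,  -1.8]), 99.6, 86.6, -6.7)
pos [ 0.4771 -0.0018  0.1492] yaw 83.3 tilt 0.03 t 18.42 grip 0.023
 turn z 0.0 q6 end 0.11 shift mm [ -2.5   0.  120.2]
 turn z -180.0 q6 end -3.03 shift mm [ 2.400e+00 -1.000e-01  1.202e+02]
```

View pics/w5.png

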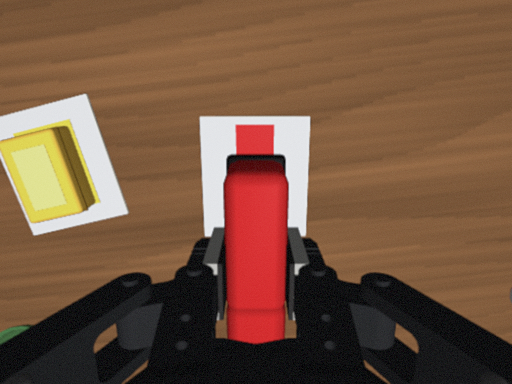

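The stapler is held straight at (256,240) over its card, with the silhouette end at (255,140). The pin box sits centred on its own card at left. Lowering.

Call:
arm_command(travel=[[-0.0015, 0, 0.03], [0, 0, 0.035], [0, 0, 0.03], [0, 0, 0.015], [0, 0, 0.007]], angular=[[0, 0, 0], [0, 0, 0], [0, 0, 0], [0, 0, 0], [0, 0, 0]])

```text
clock: 18.83
position: [0.4767, -0.0018, 0.0299]
tool_rot: [0.058, 0.998, 0.0, -0.002]
force: [0.2, -0.2, -0.2]
grip_width: 0.0231
gripper_force: 59.6
```

Call:
arm_command(travel=[[0, 0, 0.003], [0, 0, 0], [0, 0, 0], [0, 0, 0]], angular=[[0, 0, 0], [0, 0, 0], [0, 0, 0], [0, 0, 0]])

```text
clock: 19.17
position: [0.4798, -0.0027, 0.03]
tool_rot: [0.058, 0.998, -0.0, 0.001]
force: [-0.0, -0.3, -1.7]
grip_width: 0.0228
gripper_force: 59.6
```

Call:
arm_command(travel=[[0, 0, 0], [0, 0, 0], [0, 0, 0], [0, 0, 0], [0, 0, -0.01]], angular=[[0, 0, 0], [0, 0, 0], [0, 0, 0], [0, 0, 0], [0, 0, 0]], claw=100)

```text
clock: 19.58
position: [0.4777, -0.0029, 0.0384]
tool_rot: [0.059, 0.998, 0.0, -0.001]
force: [0.2, 0.1, 0.6]
grip_width: 0.0817
gripper_force: 0.0
```

Call:
arm_command(travel=[[0, 0, -0.03], [0, 0, -0.035], [0, 0, -0.03], [0, 0, -0.02], [0, 0, 0]], angular=[[0, 0, 0], [0, 0, 0], [0, 0, 0], [0, 0, 0], [0, 0, 0]])

```text
clock: 20.0
position: [0.4819, -0.0035, 0.1593]
tool_rot: [0.059, 0.998, -0.0, 0.004]
force: [0.9, -0.2, -0.3]
grip_width: 0.0853
gripper_force: 0.0
```

```bash
python3 -c "
from h import *
measure('wrist',dict(stapler_center=.039,stapler_card_mark=.004))
go(.614,.237,.15,83.3)"
```

```text
stapler_center 0.85 [253. 175.] 3443 zmed/max [38. 41.] | top 3255 (array([479.7,  -1.8]), 78.9, 23.9, -6.5) | plane (array([477.1,  -1.2]), 82.3, 24.0, -6.5)
stapler_card_mark 0.95 [238. 165.] 8836 zmed/max [ 4. 35.] | top 8834 (array([478.6,  -2.2]), 102.8, 87.5, -6.8) | plane (array([477.6,  -2. ]), 101.1, 85.8, -6.7)
pos [ 0.4786 -0.003   0.1543] yaw 83.2 tilt 0.0 t 20.15 grip 0.0853
 turn z -0.1 q6 end 0.49 shift mm [-106.5  254.2    4.3]
 turn z 179.9 q6 end 3.63 shift mm [ 106.5 -254.2    4.3]
```

Call:
arm_command(travel=[[-0.013, 0.031, 0], [-0.013, 0.031, 0], [-0.013, 0.031, 0], [-0.013, 0.031, 0], [-0.013, 0.031, 0]], angular=[[0, 0, 0], [0, 0, 0], [0, 0, 0], [0, 0, 0], [0, 0, 0]])

```text
clock: 20.57
position: [0.561, 0.1445, 0.1523]
tool_rot: [0.059, 0.998, -0.0, -0.002]
force: [0.1, -0.5, -0.7]
grip_width: 0.0853
gripper_force: 0.0
```

Call:
arm_command(travel=[[-0.013, 0.031, 0], [-0.013, 0.031, 0], [-0.009, 0.022, 0], [-0.004, 0.01, 0], [-0.0025, 0.005, 0]], angular=[[0, 0, 0], [0, 0, 0], [0, 0, 0], [0, 0, 0], [0, 0, 0]])

```text
clock: 20.98
position: [0.6138, 0.2383, 0.1517]
tool_rot: [0.058, 0.998, -0.0, -0.002]
force: [0.0, -0.9, -0.1]
grip_width: 0.0853
gripper_force: 0.0
```

Call:
arm_command(travel=[[0, 0, 0], [0, 0, 0]], angular=[[0, 0, 0], [0, 0, 0]])

```text
clock: 21.15
position: [0.6135, 0.236, 0.1529]
tool_rot: [0.059, 0.998, -0.001, -0.001]
force: [-0.6, -0.6, 1.9]
grip_width: 0.0853
gripper_force: 0.0
```

```bash
python3 -c "
from h import *
measure('wrist',dict(spool_center=.05))
go(.614,.237,.024,83.3)"
```

```text
spool_center 0.91 [258. 186.] 3073 zmed/max [50. 53.] | top 2605 (array([613.2, 236.9]), 39.9, 39.7, -7.6) | plane (array([609.7, 237.2]), 47.6, 39.5, -6.7)
pos [0.6138 0.2355 0.1537] yaw 83.2 tilt 0.1 t 21.25 grip 0.0852
 turn z -0.1 q6 end 0.49 shift mm [ -0.2   1.6 129.7]
 turn z 179.9 q6 end 3.63 shift mm [-1.000e-01 -1.400e+00  1.297e+02]
```

Call:
arm_command(travel=[[0.0005, 0.001, 0.03], [0, 0, 0.035], [0, 0, 0.035], [0, 0, 0.02], [0, 0, 0.009]], angular=[[0, 0, 0], [0, 0, 0], [0, 0, 0], [0, 0, 0], [0, 0, 0]])

```text
clock: 21.67
position: [0.6112, 0.2359, 0.0217]
tool_rot: [0.06, 0.998, -0.001, -0.003]
force: [-1.0, -0.2, 0.4]
grip_width: 0.0853
gripper_force: 0.0
```

Call:
arm_command(travel=[[0, 0, 0], [0, 0, 0], [0, 0, 0], [0, 0, 0], [0, 0, 0]], angular=[[0, 0, 0], [0, 0, 0], [0, 0, 0], [0, 0, 0], [0, 0, 0]], claw=15)

```text
clock: 22.08
position: [0.616, 0.2381, 0.0278]
tool_rot: [0.059, 0.998, 0.001, 0.002]
force: [-0.7, -0.2, 5.3]
grip_width: 0.0377
gripper_force: 59.1
```

Call:
arm_command(travel=[[0, 0, 0], [0, 0, -0.025], [0, 0, -0.035], [0, 0, -0.035], [0, 0, -0.03]], angular=[[0, 0, 0], [0, 0, 0], [0, 0, 0], [0, 0, 0], [0, 0, 0]])

```text
clock: 22.5
position: [0.6145, 0.2379, 0.1531]
tool_rot: [0.059, 0.998, 0.0, 0.001]
force: [0.5, -0.2, -0.5]
grip_width: 0.0375
gripper_force: 60.1
```

```bash
python3 -c "
from h import *
s=observe();print(s['gripper_force'])
go(.351,-.313,.15,83.3)
p,d=measure('wrist',dict(spool_center=.17))
cv2.imwrite('pics/w6.png',p)"
```

```text
60.1288899499923
pos [0.6145 0.2379 0.1531] yaw 83.3 tilt 0.1 t 22.5 grip 0.0375
 turn z -0.0 q6 end -0.61 shift mm [ 197.4 -577.9    2.4]
 turn z 180.0 q6 end 2.53 shift mm [-197.4  577.9    3.9]
spool_center 0.79 [254. 272.] 13222 zmed/max [176. 179.] | top 8663 (array([612.7, 238.7]), 40.9, 40.6, 17.0) | plane (array([609.7, 240.7]), 56.9, 42.3, -21.7)
```

View pics/w6.png

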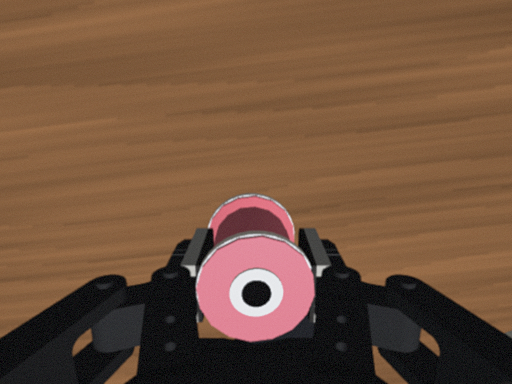

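The spool is gripped upright by its flanges, with its top at (255,290). Carrying it to its card.

Call:
arm_command(travel=[[0.012, -0.0352, 0], [0.012, -0.0352, 0], [0.012, -0.0352, 0], [0.012, -0.0352, 0], [0.012, -0.0352, 0]], angular=[[0, 0, 0], [0, 0, 0], [0, 0, 0], [0, 0, 0], [0, 0, 0]])

```text
clock: 23.02
position: [0.5326, 0.0688, 0.1501]
tool_rot: [0.059, 0.998, -0.0, -0.0]
force: [0.4, -1.4, -0.3]
grip_width: 0.0374
gripper_force: 60.2
```

Call:
arm_command(travel=[[0.012, -0.0352, 0], [0.012, -0.0352, 0], [0.012, -0.0352, 0], [0.012, -0.0352, 0], [0.012, -0.0352, 0]], angular=[[0, 0, 0], [0, 0, 0], [0, 0, 0], [0, 0, 0], [0, 0, 0]])

```text
clock: 23.43
position: [0.4524, -0.0989, 0.1503]
tool_rot: [0.059, 0.998, -0.0, 0.0]
force: [1.3, -0.0, -0.4]
grip_width: 0.0374
gripper_force: 60.2
```

Call:
arm_command(travel=[[0.012, -0.0352, 0], [0.012, -0.0352, 0], [0.012, -0.0352, 0], [0.012, -0.0352, 0], [0.012, -0.0352, 0]], angular=[[0, 0, 0], [0, 0, 0], [0, 0, 0], [0, 0, 0], [0, 0, 0]])

```text
clock: 23.85
position: [0.3722, -0.2668, 0.1504]
tool_rot: [0.059, 0.998, -0.0, 0.0]
force: [0.3, -0.0, -1.2]
grip_width: 0.0374
gripper_force: 60.2
```

Call:
arm_command(travel=[[0.009, -0.026, 0], [0.005, -0.015, 0], [0.003, -0.009, 0], [0, 0, 0], [0, 0, 0]], angular=[[0, 0, 0], [0, 0, 0], [0, 0, 0], [0, 0, 0], [0, 0, 0]])

```text
clock: 24.27
position: [0.3505, -0.3126, 0.1501]
tool_rot: [0.059, 0.998, 0.0, -0.0]
force: [0.4, 0.4, -0.2]
grip_width: 0.0374
gripper_force: 60.3
```

```bash
python3 -c "
from h import *
p,d=measure('wrist',dict(spool_center=.177,spool_card_mark=.004))
go(.351,-.313,.0305,83.3)"
```

```text
spool_center 0.94 [251. 271.] 13093 zmed/max [173. 176.] | top 10104 (array([ 348.7, -311.6]), 41.0, 39.9, -24.5) | plane (array([ 340.1, -309.2]), 51.4, 38.1, -20.0)
spool_card_mark 0.85 [248. 159.] 9725 zmed/max [  4. 128.] | top 9703 (array([ 350.6, -314.5]), 99.9, 88.1, -21.8) | plane (array([ 350.3, -314.6]), 99.8, 86.7, -21.9)
pos [ 0.351  -0.3118  0.1502] yaw 83.4 tilt 0.04 t 24.42 grip 0.0376
 turn z 0.1 q6 end -0.61 shift mm [ -0.2  -1.3 119.7]
 turn z -179.9 q6 end -3.75 shift mm [1.000e-01 1.100e+00 1.197e+02]
```

Call:
arm_command(travel=[[-0.002, -0.0025, 0.03], [0, 0, 0.035], [0, 0, 0.03], [0, 0, 0.015], [0, 0, 0.006]], angular=[[0, 0, 0], [0, 0, 0], [0, 0, 0], [0, 0, 0], [0, 0, 0]])

```text
clock: 24.83
position: [0.3515, -0.3131, 0.0319]
tool_rot: [0.058, 0.998, 0.002, -0.002]
force: [-0.5, 0.9, 0.1]
grip_width: 0.0375
gripper_force: 60.3
```

Call:
arm_command(travel=[[0, 0, 0.003], [0, 0, 0], [0, 0, 0], [0, 0, 0]], angular=[[0, 0, 0], [0, 0, 0], [0, 0, 0], [0, 0, 0]])

```text
clock: 25.17
position: [0.3532, -0.3161, 0.0322]
tool_rot: [0.058, 0.998, -0.001, 0.001]
force: [0.9, 0.0, -0.2]
grip_width: 0.0375
gripper_force: 60.3
```

Call:
arm_command(travel=[[0, 0, 0], [0, 0, 0], [0, 0, 0], [0, 0, 0], [0, 0, 0]], angular=[[0, 0, 0], [0, 0, 0], [0, 0, 0], [0, 0, 0], [0, 0, 0]], claw=100)

```text
clock: 25.58
position: [0.3523, -0.3159, 0.0314]
tool_rot: [0.059, 0.998, -0.0, 0.0]
force: [0.4, 0.4, 0.7]
grip_width: 0.0855
gripper_force: 0.0
```

Call:
arm_command(travel=[[0, 0, -0.02], [0, 0, -0.035], [0, 0, -0.035], [0, 0, -0.03], [0, 0, -0.02]], angular=[[0, 0, 0], [0, 0, 0], [0, 0, 0], [0, 0, 0], [0, 0, 0]])

```text
clock: 26.0
position: [0.3529, -0.3167, 0.1743]
tool_rot: [0.059, 0.998, -0.001, 0.001]
force: [0.7, -0.5, -0.4]
grip_width: 0.0855
gripper_force: 0.0
```

Call:
arm_command(travel=[[0, 0, 0], [0, 0, 0], [0, 0, 0]], angular=[[0, 0, 0], [0, 0, 0], [0, 0, 0]])

```text
clock: 26.25
position: [0.3518, -0.3154, 0.1705]
tool_rot: [0.059, 0.998, 0.0, -0.0]
force: [-1.0, 0.6, 0.4]
grip_width: 0.0849
gripper_force: 0.0
```

```bash
python3 -c "
from h import *
p,d=measure('wrist',dict(spool_center=.054,spool_card_mark=.004))
cv2.imwrite('pics/w7.png',p)
p,d=measure('scene',{k:v+.004*(k[-4:] not in('mark','dish','jar')) for k,v in N.items()})
cv2.imwrite('pics/s7.png',p)"
```

```text
spool_center 0.72 [251. 180.] 2741 zmed/max [54. 57.] | top 2345 (array([ 350.5, -317.4]), 40.3, 39.7, -51.6) | plane (array([ 347.3, -317.1]), 46.3, 39.4, -6.8)
spool_card_mark 0.68 [259. 146.] 8254 zmed/max [ 4. 54.] | top 8233 (array([ 351.1, -314.4]), 101.9, 87.7, -21.0) | plane (array([ 350.3, -314.4]), 100.2, 86.6, -21.5)
spool_center 0.78 [150. 169.] 215 zmed/max [49. 60.] | top 113 (array([ 350.3, -315.1]), 39.2, 37.4, 0.1) | plane (array([ 366.8, -308.3]), 71.5, 39.7, 24.8)
tape_mid 0.48 [345. 182.] 257 zmed/max [24. 33.] | top 143 (array([362. , 311.3]), 55.3, 51.6, -8.2) | plane (array([364.4, 309.3]), 73.0, 53.8, -5.0)
pinbox_center 0.73 [196. 201.] 287 zmed/max [28. 34.] | top 260 (array([ 453.7, -156.5]), 66.5, 42.9, 8.0) | plane (array([ 456.7, -155.9]), 71.7, 43.3, 6.5)
stapler_center 0.54 [248. 211.] 240 zmed/max [36. 43.] | top 175 (array([483.2,  -1.1]), 75.4, 23.4, -6.7) | plane (array([491.9,   0.6]), 91.0, 28.9, -6.6)
spool_card_mark 0.71 [160. 175.] 510 zmed/max [2. 8.] | top 501 (array([ 349.5, -313.7]), 103.5, 90.1, -22.3) | plane (array([ 352. , -311.7]), 10
[... 531 characters left out ...]
373 zmed/max [3. 8.] | top 371 (array([ 450.1, -155.9]), 100.1, 83.3, 8.0) | plane (array([ 450.1, -155.8]), 97.0, 82.5, 7.7)
stapler_card_mark 0.65 [243. 215.] 524 zmed/max [3. 8.] | top 522 (array([478.6,  -0.5]), 99.5, 86.9, -8.0) | plane (array([ 4.797e+02, -4.000e-01]), 99.0, 86.1, -7.4)
dish 0.63 [167. 253.] 438 zmed/max [12. 25.] | top 154 (array([ 615.4, -221.2]), 67.6, 67.5, -25.3) | plane (array([ 616. , -220.9]), 68.7, 66.8, 66.7)
dish 0.4 [205. 208.] 444 zmed/max [3. 8.] | top 0 None | plane (array([ 461. , -154.3]), 99.0, 83.9, 6.9)
jar 0.9 [110. 214.] 333 zmed/max [53. 65.] | top 160 (array([ 507.1, -411.1]), 43.1, 40.1, 49.7) | plane (array([ 522. , -398.3]), 79.7, 45.4, 49.7)
```

View pics/w7.png

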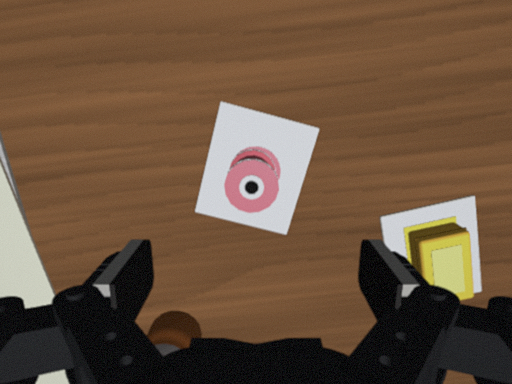

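View pics/s7.png

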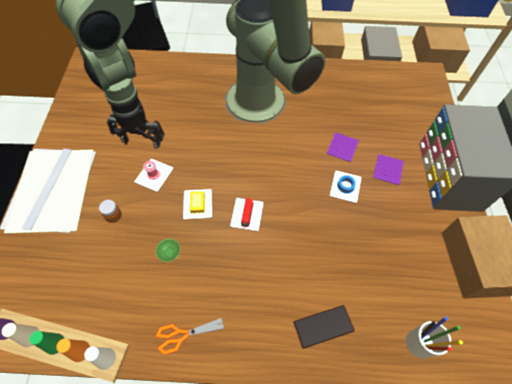

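The spool stands upright on its card at (252,187) in the wrist view. In the scene view all four things are centred on their cards: spool (152,169), pin box (198,202), stapler (247,211) and tape (346,184). All measure within about 4 mm, and the bowl and jar have not moved. Handing in.

```bash
python3 -c "
from rig import *
print(sign_off())"
```

```text
the job is handed in; nothing more can be done
None
```

All four things are flat on their own cards, each within about 4 mm of its silhouette's centre, with the pin box and stapler lined up; the bowl and jar have not moved. I handed the job in at about 27 s, and the sign-off gave no verdict.

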